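# Clear the saddle weight, then hold the inspection door at the pointer

### The arm

A 7-joint arm with a two-finger parallel gripper is mounted at the origin on a cart in front of the work surface, level with it; the furniture and walls round the work are solid. World frame = base frame: x ahead of the robot, y to its left, z up, the work surface at z = 0. Lengths are in m, angles in rad, forces in N, time in s.
With the tool pointing down it reaches from about 0.4 to 0.875 m from the base axis. Payload 19.3 kg.
Tool frame: the origin (TCP) lies midway between the tips of the shut fingers; the grasp point (between the pads) lies 19 mm behind it (ctrl.pinch_z is the distance from the TCP to the grasp point, in m); z points along the fingers, y is the direction in which the jaws open and shut (so a half turn about z gives the same grasp; the last joint's range is limited). The gripper opens to 85 mm and grips with 20 to 120 N. Pads are 22 mm wide; open, the fingers measure 114 mm over their backs; the gripper's body (76 mm by 85 mm) begins 54 mm behind the grasp point. The pads swing forward as they close: fully open they stand 13 mm farther back than shut.
Start: joints at [1.061, 0.521, -0.036, 1.599, 0.021, 1.021, -0.113], TCP at [0.266, -0.566, 0.209] pointing down, gripper open.
Joint ranges: [-2.91, 2.91], [-0.3, 2.13], [-1.5, 1.42], [0.17, 2.43], [-1.26, 4.41], [0.16, 1.93], [-2.52, 2.52]. Speed limits (rad/s): [1.89, 1.89, 2.39, 2.39, 3.01, 3.01, 3.01].

### API

Orientations are given as a rotation vector (axis times angle).
In Python, from rig import ctrl gives the robot as it stands. The module is installed in compiled form; this text tells all that it offers.
- The arm moves only by the tool move_arm, never from a script. Its argument "series" is a list of rows, each a list of 7 numbers: the shift along the tool's x, y, z in m, then the turn, a rotation vector about the tool's x, y, z in degrees, then the closure, from 0 (fully open) to 1 (shut). A call has 1 to 12 rows; each row is the pose to reach, as a shift and turn from the pose commanded when the call began, along the tool's axes at that moment; what a row does not reach only later rows make up. A row lasts 1/8 s, in which the tool goes at most 62.5 mm and 10.7 degrees, less where a joint would pass 70% of its speed; a pose out of reach is approached as far as the arm can. A call with a gripper value outside its range is refused whole. The fingers move at their own pace and stop on an object; "grip_force" is the grip in N (left out, the last holds). Time passes only in rows, so rows that repeat a pose let the fingers close. It gives the time, the measured TCP pose, the force and the opening at its end, in the units of the state.
- ctrl.observe(): the state, without advancing time (a new reading comes with each control period).
- ctrl.read_camera(name): name is "scene" or "top" or "wrist"; returns a dict with "pixels" (384x512x3 uint8, red, green, blue), "fx", "fy", "cx", "cy" (pixels), "world_to_cam" (4x4, takes a point from world to camera coordinates); the wrist camera has in their place "T_tool_cam" (4x4, takes a point from camera to tool coordinates, whose origin is the TCP and whose axes are the flange's). Camera axes: x right, y down, z forward; pixel columns grow to the right and rows downward; lengths in m; the calibration is good to about 2 mm. The wrist camera is an equidistant fisheye: a pixel r from the principal point sees the ray r / f radians off the axis. A picture is of the moment at which its call begins: read the wrist's pose just before it. There is no depth.
- ctrl.finish_job(): hands the job in, once; it reports no verdict.
The state is a dict: "clock": time; "joints": joint angles; "qd": joint speeds; "joint_torque": joint torques, N m; "tool_pos": TCP position; "tcp_rot": TCP orientation; "force": force on the tool from outside, world axes, zero at the start; "torque": the same for the moment, N m; "finger_gap": opening from 0.0 (shut) to 1.0 (fully open).
Only numpy, scipy, OpenCV 4.12 (cv2) and the standard library are available. Lean on these libraries where they do the work, as an engineer would, in place of code of your own. Each camera call takes 0.05 s, during which the arm holds its last target. There are 200 camera calls.

### The job

Take the U-shaped saddle weight off the gear case's inspection door and hang it astride the free-standing bar, left hanging there by itself, before the door is opened. Then lift the door by the lug on its front edge until it lies in line with the pointer arm beside it, and finish while still holding it there at rest (it falls shut if let go). Do not shift the pointer arm, and leave the tape measure and the piston where they are.

Things in the scene. Friction and masses are not known exactly. Their poses are not given: they have to be found in the camera images.
- case: Fixed grey gear case, an open box 160 (x) x 200 (y) x 95 mm high with low bolted foot flanges; origin at the centre of its underside on the bench, front (with the lug of the door) to its -x, z up. It may stand anywhere about the middle of the bench and turned.
- case_hinge (a point): Middle of the door's hinge axis: 72 mm behind (+x) the case's centre, 99.5 mm above its underside. The axis runs along the case's y. Site axes as the case's.
- door (a joint): Angle of the inspection door in rad: 0 shut (level), growing as its front edge rises, range 0 to 1.6. The door is a flat steel plate 200 mm wide, 8 mm thick, reaching from the hinge 152 mm to the front, its top 103.5 mm above the bench when shut. Mass about 0.6 kg (varies), nearly frictionless: it falls shut by itself.
- door_lug (a point): Grip point in the middle of the door's lug, a dark steel tongue 12 mm thick (along the hinge axis) ending in a round disc of 26 mm diameter that stands up on edge, about 42 mm in front of the door's front edge, 194 mm from the hinge axis, 3 mm above the middle plane of the plate. Pinch it across its 12 mm from above; it can pivot between the fingers as the door swings. The point turns with the door: its -x points from hinge to lug, its y lies along the hinge axis.
- pointer (a joint): Angle of the pointer arm in rad, measured like the door's and about the same axis: 0 level, growing upward; somewhere from 0.45 to 0.95 at the start. The door is in line with it when both angles are equal. Held by stiff friction: must not be moved.
- pointer_tip (a point): Centre of the 16 mm ball at the end of the slim steel pointer arm, 140 mm from the hinge axis, 112 mm to the right (-y of the case) of the door's middle. The straight arm runs from the hinge axis to here beside the right edge of the door. The point turns with the arm, its -x pointing from hinge to ball.
- saddle: Loose saddle weight, an upside-down U of steel, about 0.3 kg (varies): 38 mm across (x), 70 mm long (y, the way the channel runs), 60 mm high; two 6 mm legs with a 26 mm gap open below, crown 8 mm thick. Origin midway between the feet of the legs, z up. It starts standing on the shut door, legs down. Grip it across its 38 mm from above.
- saddle_crown (a point): Point under the middle of the saddle's crown, 52 mm above its feet; rests on the bar's top when hung.
- bar: Fixed stand-alone rail: a round level bar 16 mm in diameter and 180 mm long along the body's y on two end posts; origin on the bench under its middle, axis of the bar 140 mm above the bench.
- tape_measure: Bystander: tape measure 35x72x64 mm, loose; origin at the centre of its underside.
- piston: Bystander: light-metal engine piston, 70 mm across, 60 mm high, loose; origin at the centre of its underside.

How it is judged:
By the outcome, as a careful person would: the job done as asked, in the order asked, and still so for the second after the job is handed in, while the arm keeps its last pose, push and grip.
It also fails if it takes over 59 s, if anything falls off the work surface, if the arm or the gripper's body presses on something with over 40 N, if the wrist force passes 120 N, or if a joint passes its speed limit or range.

## Working session

There is one attempt and no reset: what is moved stays moved. The work goes in short steps, Python scripts to look and compute and a tool call to move; the robot and the scene stay as the last step left them, time stands still between calls to the robot, and variables do not carry over. Pictures are saved under pics/ and viewed, about 8 in all and at most 12, crops included, and the job is handed in when it is done.

Besides the shell and the picture viewer there is one more tool, called after ">>>" by a JSON object that holds its "api" and its "payload", one argument or row to a line. move_arm: Moves the arm, as the interface text tells. Its arguments: {"type":"object","properties":{"series":{"type":"array"},"grip_force":{"type":"number"}},"required":["series"]}

```bash
mkdir -p pics; python3 - <<'E'
from rig import ctrl
import cv2,numpy as np,pickle
s=ctrl.observe();print(s, ctrl.pinch_z)
d={}
for n in("scene","top"):
    c=ctrl.read_camera(n);d[n]=c
    cv2.imwrite(f"pics/{n}0.png",cv2.cvtColor(c["pixels"],cv2.COLOR_RGB2BGR))
    print(n,c["fx"],c["fy"],c["cx"],c["cy"],np.round(c["world_to_cam"],4).tolist())
pickle.dump(d,open("cam0.pkl","wb"))
E
```

```text
{'clock': 0.0, 'joints': array([ 1.06081279,  0.522032  , -0.03630475,  1.59997784,  0.02121777,
        1.02111201, -0.11281226]), 'qd': array([-0.00099665,  0.00058319, -0.00231936, -0.0005691 ,  0.0003924 ,
        0.00015971, -0.00126519]), 'joint_torque': array([ 3.94699919e-04, -9.27101827e+01,  1.97934575e+00, -3.69922149e+01,
        1.76330935e-02,  8.52133351e-03,  4.06969298e-05]), 'tool_pos': array([ 0.26588754, -0.5652315 ,  0.2087256 ]), 'tcp_rot': array([-3.06489608e+00, -6.84968684e-01,  5.55360320e-04]), 'force': array([-0.28367443,  0.42684803,  0.58220792]), 'torque': array([-0.01248277, -0.00696598, -0.06188708]), 'finger_gap': 1.0039560575886024} 0.0187
scene 395.65745033602326 395.65745033602326 258.84038454950473 191.31577612023133 [[-0.8232, -0.5677, 0.0063, 0.3656], [-0.3124, 0.4437, -0.8399, 0.3851], [0.4741, -0.6934, -0.5426, 0.7242], [0.0, 0.0, 0.0, 1.0]]
top 370.7039739034828 370.7039739034828 253.00149148682723 190.0584878483289 [[-0.0078, -1.0, -0.0028, -0.1701], [-0.9827, 0.0082, -0.1852, 0.5923], [0.1852, 0.0013, -0.9827, 0.9893], [0.0, 0.0, 0.0, 1.0]]
```

View pics/scene0.png

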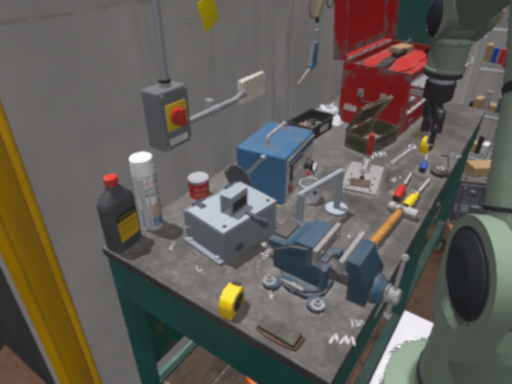

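View pics/top0.png

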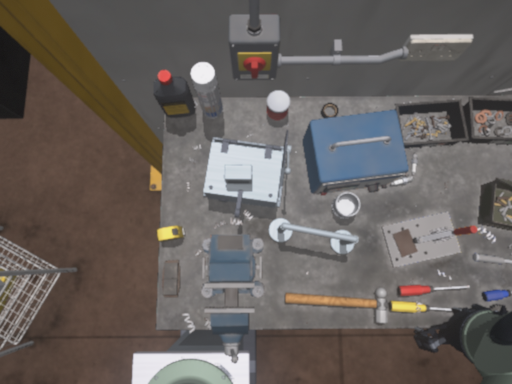

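The scene view shows the case at about (232,220) with the saddle at (235,198), and the bar stand at (320,195). The top view shows the case at (243,172), the saddle at (238,173), the lug at (240,203) and the bar from (280,230) to (343,240). Next I'll enlarge both.

```bash
python3 - <<'E'
import cv2,numpy as np
a=cv2.imread("pics/top0.png")[125:255,195:365];a=cv2.resize(a,(800,612)[:2],interpolation=cv2.INTER_CUBIC)[:600]
b=cv2.imread("pics/scene0.png")[150:270,175:355];b=cv2.resize(b,None,fx=4.4,fy=4.4,interpolation=cv2.INTER_CUBIC)
cv2.imwrite("pics/topc.png",a);cv2.imwrite("pics/scc.png",b);print(a.shape,b.shape)
E
```

```text
(600, 800, 3) (528, 792, 3)
```

View pics/topc.png

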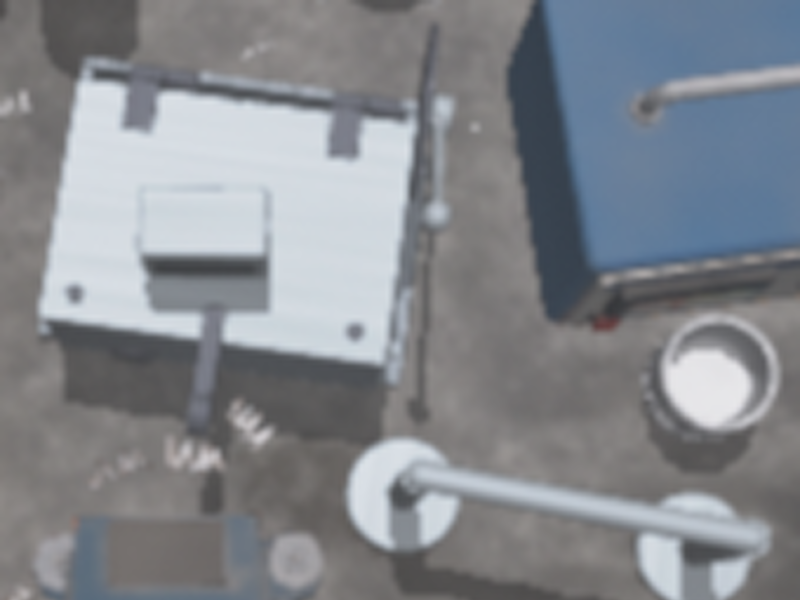

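View pics/scc.png

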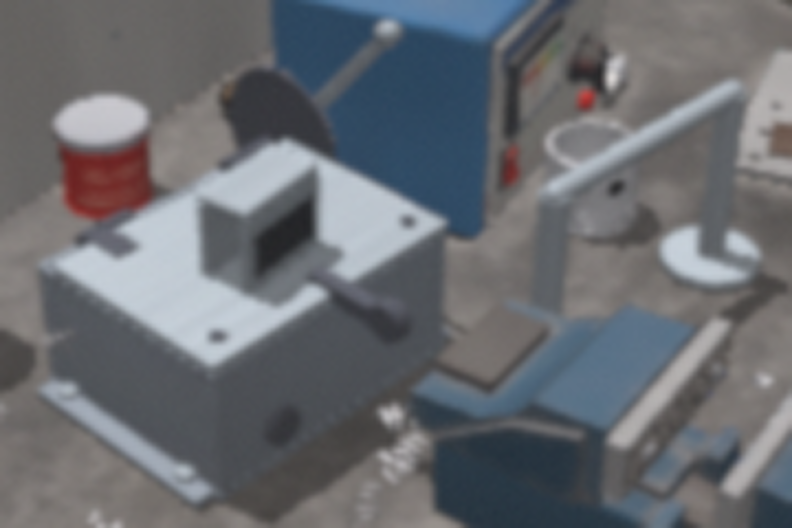

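The top crop shows door corners at FL (45,320), FR (385,366), BL (90,62) and BR (412,110). The saddle crown spans (140,187) to (268,258), the pointer ball is at (435,214), and the bar runs from (415,478) to (765,540). The scene crop shows door corners FL (212,365), FR (447,222), BL (42,265) and BR (287,142). The ball is at (388,30), the lug disc at (392,318), and the bar runs from (553,188) to (738,90).

```bash
cat >h.py <<'E'
import numpy as np,pickle
from scipy.optimize import least_squares
from scipy.spatial.transform import Rotation as R
d=pickle.load(open("cam0.pkl","rb"))
def proj(n,P):
    c=d[n];q=np.atleast_2d(P)@c["world_to_cam"][:3,:3].T+c["world_to_cam"][:3,3]
    return np.c_[c["fx"]*q[:,0]/q[:,2]+c["cx"],c["fy"]*q[:,1]/q[:,2]+c["cy"]]
def Tz(p,L):
    c,s=np.cos(p[2]),np.sin(p[2]);L=np.atleast_2d(np.array(L,float));return np.c_[p[0]+c*L[:,0]-s*L[:,1],p[1]+s*L[:,0]+c*L[:,1],L[:,2]]
top=lambda a:np.array(a)/[4.706,4.708]+[195,125]
scc=lambda a:np.array(a)/4.4+[175,150]
E
python3 - <<'E'
from h import *
D=[[-.08,.1,.1035],[-.08,-.1,.1035],[.072,.1,.1035],[.072,-.1,.1035],[-.122,0,.1025]]
tD=top([[45,320],[385,366],[90,65],[410,112],[200,420]]);sD=scc([[212,365],[447,222],[42,265],[287,142],[392,318]])
def hang(th): return [.072-.14*np.cos(th),-.112,.0995+.14*np.sin(th)]
tb=top([[435,214]]);sb=scc([[388,30]])
def f(p):
    return np.r_[(proj("top",Tz(p,D))-tD)[:].ravel(),(proj("scene",Tz(p,D))-sD).ravel(),(proj("top",Tz(p,hang(p[3])))-tb).ravel(),(proj("scene",Tz(p,hang(p[3])))-sb).ravel()]
r=least_squares(f,[.7,-.15,-.15,.7],loss="soft_l1");p=r.x;print("case",p,np.round(f(p).reshape(-1,2),1).tolist())
print("lug",Tz(p,[-.122,0,.1025]),"ball",Tz(p,hang(p[3])))
S=[[-.019,.035,.1635],[-.019,-.035,.1635],[.019,.035,.1635],[.019,-.035,.1635]]
ts=top([[141,258],[266,260],[141,187],[268,190]]);ss=scc([[245,215],[318,165],[198,203],[285,142]])
g=lambda q:np.r_[(proj("top",Tz(q,S))-ts).ravel(),(proj("scene",Tz(q,S))-ss).ravel()]
r=least_squares(g,[p[0],p[1],0]);print("saddle",r.x,np.round(g(r.x).reshape(-1,2),1).tolist())
B=[[0,.09,.14],[0,-.09,.14]]
tB=top([[412,476],[765,540]]);sB=scc([[553,190],[738,92]])
g=lambda q:np.r_[(proj("top",Tz(q,B))-tB).ravel(),(proj("scene",Tz(q,B))-sB).ravel()]
r=least_squares(g,[p[0]-.2,p[1]-.2,-.1]);print("bar",r.x,np.round(g(r.x).reshape(-1,2),1).tolist())
E
```

```text
case [ 0.63986854 -0.14950776 -0.14676573  0.90167521] [[-2.3, -0.1], [-0.5, 0.3], [-2.8, 0.3], [1.2, -0.1], [-0.6, -0.8], [0.8, -0.3], [0.8, -1.0], [0.6, -2.3], [-1.6, -2.5], [0.1, -0.1], [-0.2, 0.2], [0.2, -0.5]]
lug [[ 0.51918013 -0.13166656  0.1025    ]] ball [[ 0.60880772 -0.25813326  0.2093114 ]]
saddle [ 0.61515728 -0.13618307 -0.04476594] [[-1.5, -0.1], [-0.4, 0.5], [-0.7, 0.5], [-0.3, 0.8], [0.8, -0.9], [1.6, -1.4], [0.1, -3.3], [-2.1, -0.8]]
bar [ 0.46354898 -0.34226608 -0.20556754] [[2.0, -0.3], [-2.7, 0.2], [1.0, -0.3], [-0.4, -1.0]]
```

```bash
cat >>h.py <<'E'
def go(pos,xang,s=None,verbose=True):
    """shift (m) and turn (deg) in tool axes to reach TCP pos, tool x at heading xang deg, z down (pos may be list of points)"""
    from rig import ctrl
    s=s or ctrl.observe();R0=R.from_rotvec(s["tcp_rot"])
    a=np.radians(xang);Rt=R.from_matrix(np.array([[np.cos(a),np.sin(a),0],[np.sin(a),-np.cos(a),0],[0,0,-1]]))
    rv=(R0.inv()*Rt).as_rotvec(degrees=True)
    for q in np.atleast_2d(pos): print(np.round(R0.inv().apply(q-s["tool_pos"]),4).tolist(),np.round(rv,2).tolist())
E
python3 -c "
from h import *
go([[.266,-.565,.34],[.585,-.136,.36]],87.4)"
```

```text
[0.0001, -0.0004, -0.1312] [-0.05, -0.02, -62.2]
[0.4714, -0.2527, -0.151] [-0.05, -0.02, -62.2]
```

>>> {"api": "move_arm", "payload": {
  "series": [
    [0, 0, -0.06, 0, 0, 0, 0],
    [0, 0, -0.13, 0, 0, -10, 0],
    [0.04, -0.02, -0.15, 0, 0, -20, 0],
    [0.1, -0.05, -0.15, 0, 0, -30, 0],
    [0.15, -0.08, -0.15, 0, 0, -40, 0],
    [0.2, -0.11, -0.15, 0, 0, -50, 0],
    [0.25, -0.14, -0.15, 0, 0, -60, 0],
    [0.3, -0.17, -0.15, 0, 0, -62.2, 0],
    [0.35, -0.19, -0.15, 0, 0, -62.2, 0],
    [0.4, -0.22, -0.15, 0, 0, -62.2, 0],
    [0.4714, -0.2527, -0.151, 0, 0, -62.2, 0],
    [0.4714, -0.2527, -0.151, 0, 0, -62.2, 0]
  ],
  "grip_force": 40
}}

```text
clock: 1.6
tool_pos: [0.5866, -0.1321, 0.3597]
tcp_rot: [-2.265, -2.175, -0.001]
force: [0.0, -0.9, -0.4]
finger_gap: 1.003
```

```bash
python3 - <<'E'
from rig import ctrl
import cv2,pickle
s=ctrl.observe();c=ctrl.read_camera("wrist")
pickle.dump((s,c),open("w1.pkl","wb"))
cv2.imwrite("pics/w1.png",cv2.resize(cv2.cvtColor(c["pixels"],cv2.COLOR_RGB2BGR),(800,600),interpolation=cv2.INTER_CUBIC))
print(s["tool_pos"],c["fx"],c["cx"],c["cy"],c["T_tool_cam"])
E
```

```text
[ 0.58662779 -0.13213319  0.35968679] 297.3186396354542 254.13758029645243 191.96941391202503 [[-5.51396509e-05 -9.62204979e-01 -2.72326229e-01  6.88915346e-02]
 [ 9.99999890e-01 -1.79839087e-04  4.32945516e-04 -6.34271509e-04]
 [-4.65557232e-04 -2.72326175e-01  9.62204883e-01 -1.65200220e-01]
 [ 0.00000000e+00  0.00000000e+00  0.00000000e+00  1.00000000e+00]]
```

View pics/w1.png

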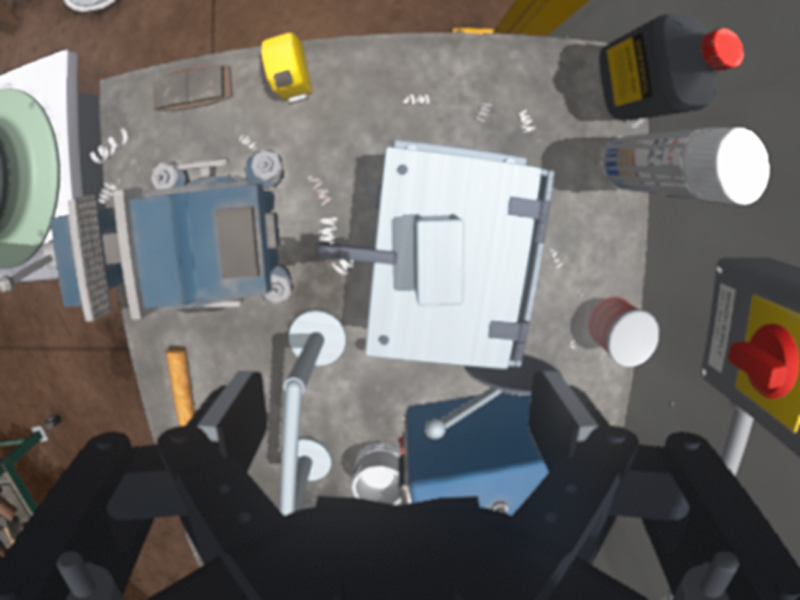

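The wrist view shows the saddle crown with corners (416,217), (462,219), (463,304) and (420,304). The door's front corners are at (389,148) and (368,353), and the lug disc is at (325,252). The ball is at (435,430), and the near end of the bar is at (292,384), running down to (288,500).

```bash
cat >>h.py <<'E'
def wproj(s,c,P):
    T=c["T_tool_cam"];q=R.from_rotvec(s["tcp_rot"]).inv().apply(np.atleast_2d(P)-s["tool_pos"])
    q=(q-T[:3,3])@T[:3,:3];r=np.hypot(q[:,0],q[:,1]);k=c["fx"]*np.arctan2(r,q[:,2])/r
    return np.c_[c["cx"]+k*q[:,0],c["cy"]+k*q[:,1]]
E
cat >fit.py <<'E'
from h import *
s,c=pickle.load(open("w1.pkl","rb"));W=lambda P:wproj(s,c,P);w=lambda a:np.array(a)/1.5625
D=[[-.08,.1,.1035],[-.08,-.1,.1035],[.072,.1,.1035],[.072,-.1,.1035],[-.122,0,.1025]]
tD=top([[45,320],[385,366],[90,65],[410,112],[200,420]]);sD=scc([[212,365],[447,222],[42,265],[287,142],[392,318]])
def hang(th): return [.072-.14*np.cos(th),-.112,.0995+.14*np.sin(th)]
def f(p):
    h=Tz(p,hang(p[3]));e=[proj("top",Tz(p,D))-tD,proj("scene",Tz(p,D))-sD,proj("top",h)-top([[435,214]]),proj("scene",h)-scc([[388,30]]),
     W(Tz(p,[D[0],D[1]]))-w([[389,148],[368,353]]),W(h)-w([[435,430]])]
    return np.vstack(e).ravel()
r=least_squares(f,[.64,-.15,-.15,.9],loss="soft_l1");p=r.x;print("case",p,np.round(f(p).reshape(-1,2),1).tolist())
print("lug",Tz(p,[-.122,0,.1025]),"wrist px",W(Tz(p,[-.122,0,.1025]))*1.5625)
hw=least_squares(lambda q:np.r_[(proj("top",q)-top([[435,214]])).ravel(),(proj("scene",q)-scc([[388,30]])).ravel(),(W(q)-w([[435,430]])).ravel()],[.6,-.25,.2])
print("ball tri",hw.x,hw.fun)
S=[[-.019,.035,.1635],[-.019,-.035,.1635],[.019,.035,.1635],[.019,-.035,.1635]]
g=lambda q:(W(Tz(q,S))-w([[416,217],[420,304],[462,219],[463,304]])).ravel()
r=least_squares(g,[p[0],p[1],0]);print("saddle",r.x,np.round(g(r.x).reshape(-1,2),1).tolist())
B=[[0,.09,.14],[0,-.09,.14]]
tB=top([[412,476],[765,540]]);sB=scc([[553,190],[738,92]])
def g(q):
    a=W(Tz(q,[[0,y,.14] for y in(.0885,0,-.08)]));dy=np.interp([384,500],a[:,1]*1.5625,a[:,0]*1.5625)-[292,288]
    return np.r_[(proj("top",Tz(q,B))-tB).ravel(),(proj("scene",Tz(q,B))-sB).ravel(),2*dy/1.5625]
r=least_squares(g,[.46,-.34,-.2]);print("bar",r.x,np.round(g(r.x),1).tolist())
E
python3 fit.py
```

```text
case [ 0.64155067 -0.15070551 -0.15279835  0.9062613 ] [[-1.9, -1.0], [-0.3, -0.1], [-2.2, -0.5], [1.8, -0.4], [-0.4, -1.4], [0.2, -0.8], [0.5, -1.2], [0.4, -2.9], [-1.5, -2.8], [-0.4, -0.5], [0.2, -0.4], [-0.1, -1.0], [-3.5, -0.7], [-3.8, 1.7], [-0.4, -0.5]]
lug [[ 0.52097209 -0.13213656  0.1025    ]] wrist px [[326.99160097 250.64918122]]
ball tri [ 0.6106605  -0.26036073  0.20777823] [ 0.63623757 -0.35739429  0.05912799 -0.52022809 -0.23736927 -0.51398587]
saddle [ 0.62043276 -0.13503072 -0.0062379 ] [[-0.4, 1.0], [-1.5, 0.5], [1.2, -1.0], [0.7, -0.5]]
bar [ 0.46565744 -0.34320331 -0.18756013] [2.2, -0.5, -2.3, -1.3, 1.0, -0.5, -1.4, -1.5, 0.1, -1.1]
```

```bash
python3 -c "
from h import *
go([[.620,-.135,.2],[.620,-.135,.126]],89)"
```

```text
[-0.0017, 0.0334, 0.1595] [-0.04, -0.1, -1.35]
[-0.0018, 0.0335, 0.2335] [-0.04, -0.1, -1.35]
```

>>> {"api": "move_arm", "payload": {
  "series": [
    [-0.0017, 0.0334, 0.06, 0, 0, -1.35, 0],
    [-0.0017, 0.0334, 0.12, 0, 0, -1.35, 0],
    [-0.0017, 0.0334, 0.16, 0, 0, -1.35, 0],
    [-0.0018, 0.0335, 0.19, 0, 0, -1.35, 0],
    [-0.0018, 0.0335, 0.215, 0, 0, -1.35, 0],
    [-0.0018, 0.0335, 0.2335, 0, 0, -1.35, 0],
    [-0.0018, 0.0335, 0.2335, 0, 0, -1.35, 0],
    [-0.0018, 0.0335, 0.2335, 0, 0, -1.35, 0.3],
    [-0.0018, 0.0335, 0.2335, 0, 0, -1.35, 0.45],
    [-0.0018, 0.0335, 0.2335, 0, 0, -1.35, 0.6],
    [-0.0018, 0.0335, 0.2335, 0, 0, -1.35, 1],
    [-0.0018, 0.0335, 0.2335, 0, 0, -1.35, 1]
  ],
  "grip_force": 40
}}

```text
clock: 3.15
tool_pos: [0.6189, -0.1396, 0.1277]
tcp_rot: [2.245, 2.196, 0.001]
force: [-0.8, -0.1, 6.1]
finger_gap: 0.432
```

```bash
python3 -c "
from h import *
go([[.619,-.14,.30],[.466,-.343,.27]],79.25)"
```

```text
[-0.0004, 0.0003, -0.1723] [0.07, 0.02, 9.49]
[-0.2067, -0.1482, -0.1424] [0.07, 0.02, 9.49]
```

>>> {"api": "move_arm", "payload": {
  "series": [
    [0, 0, -0.02, 0, 0, 0, 1],
    [0, 0, -0.06, 0, 0, 0, 1],
    [0, 0, -0.11, 0, 0, 0, 1],
    [0, 0, -0.17, 0, 0, 3, 1],
    [-0.03, -0.02, -0.17, 0, 0, 6, 1],
    [-0.07, -0.05, -0.17, 0, 0, 9.5, 1],
    [-0.11, -0.08, -0.17, 0, 0, 9.5, 1],
    [-0.15, -0.11, -0.17, 0, 0, 9.5, 1],
    [-0.19, -0.135, -0.16, 0, 0, 9.5, 1],
    [-0.207, -0.148, -0.1424, 0, 0, 9.5, 1],
    [-0.207, -0.148, -0.1424, 0, 0, 9.5, 1],
    [-0.207, -0.148, -0.1424, 0, 0, 9.5, 1]
  ]
}}

```text
clock: 4.65
tool_pos: [0.4666, -0.3425, 0.2703]
tcp_rot: [2.418, 2.004, 0.001]
force: [0.8, -0.3, -2.5]
finger_gap: 0.432
```

```bash
python3 - <<'E'
from rig import ctrl
import cv2,pickle
s=ctrl.observe();c=ctrl.read_camera("wrist")
pickle.dump((s,c),open("w2.pkl","wb"))
cv2.imwrite("pics/w2.png",cv2.resize(cv2.cvtColor(c["pixels"],cv2.COLOR_RGB2BGR),(800,600),interpolation=cv2.INTER_CUBIC))
print(s["tool_pos"],s["tcp_rot"],s["finger_gap"])
E
```

```text
[ 0.46661501 -0.34253548  0.27028908] [2.41846323e+00 2.00401323e+00 1.26147062e-03] 0.43230411241663474
```

View pics/w2.png

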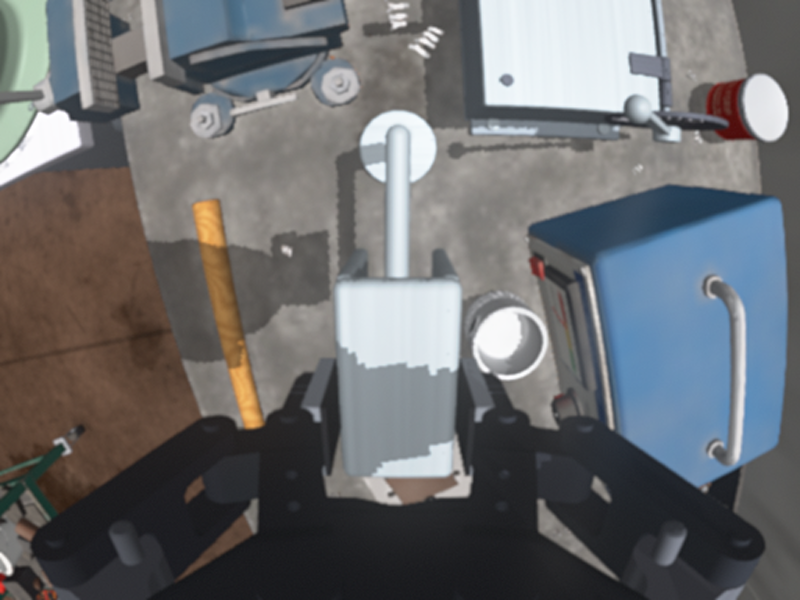

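The bar is vertical in the wrist view at column 398, from row 130 down to the saddle. The saddle's far edge spans columns 336 to 461, so it's centred and aligned. I'll lower it.

>>> {"api": "move_arm", "payload": {
  "series": [
    [0, 0, 0.04, 0, 0, 0, 1],
    [0, 0, 0.07, 0, 0, 0, 1],
    [0, 0, 0.09, 0, 0, 0, 1],
    [0, 0, 0.105, 0, 0, 0, 1],
    [0, 0, 0.12, 0, 0, 0, 1],
    [0, 0, 0.132, 0, 0, 0, 1],
    [0, 0, 0.14, 0, 0, 0, 1],
    [0, 0, 0.145, 0, 0, 0, 1],
    [0, 0, 0.147, 0, 0, 0, 1],
    [0, 0, 0.147, 0, 0, 0, 1]
  ]
}}

```text
clock: 5.95
tool_pos: [0.466, -0.3433, 0.1224]
tcp_rot: [2.42, 2.003, 0.0]
force: [0.4, -0.0, -3.1]
finger_gap: 0.434
```

>>> {"api": "move_arm", "payload": {
  "series": [
    [0, 0, 0.001, 0, 0, 0, 1],
    [0, 0, 0.002, 0, 0, 0, 1],
    [0, 0, 0.003, 0, 0, 0, 1],
    [0, 0, 0.003, 0, 0, 0, 1]
  ]
}}

```text
clock: 6.45
tool_pos: [0.466, -0.3433, 0.1199]
tcp_rot: [2.42, 2.003, -0.0]
force: [-4.9, 2.1, 9.4]
finger_gap: 0.437
```

>>> {"api": "move_arm", "payload": {
  "series": [
    [0, 0, 0.002, 0, 0, 0, 0.5],
    [0, 0, 0.002, 0, 0, 0, 0.4],
    [0, 0, 0.002, 0, 0, 0, 0.3],
    [0, 0, 0.002, 0, 0, 0, 0.15],
    [0, 0, 0.002, 0, 0, 0, 0],
    [0, 0, 0.002, 0, 0, 0, 0],
    [0, 0, -0.02, 0, 0, 0, 0],
    [0, 0, -0.06, 0, 0, 0, 0],
    [0, 0, -0.11, 0, 0, 0, 0],
    [0, 0, -0.16, 0, 0, 0, 0],
    [0, 0, -0.16, 0, 0, 0, 0]
  ]
}}

```text
clock: 7.82
tool_pos: [0.4672, -0.3439, 0.2829]
tcp_rot: [2.416, 2.0, 0.002]
force: [0.2, 0.6, -1.1]
finger_gap: 1.002
```

```bash
python3 - <<'E'
from rig import ctrl
import cv2,numpy as np
from h import *
s=ctrl.observe();c=ctrl.read_camera("wrist");d=ctrl.read_camera("scene")
a=cv2.resize(c["pixels"],(640,480))[:,:,::-1][100:420,130:530];b=cv2.resize(d["pixels"][140:230,230:342],(398,320),interpolation=cv2.INTER_CUBIC)[:,:,::-1]
cv2.imwrite("pics/h.png",np.hstack([a,b]))
go([[.52,-.132,.30],[.521,-.132,.14]],-8.75,s)
print(s["tool_pos"],s["joints"])
E
```

```text
[0.218, 0.0124, -0.0175] [0.35, -0.12, 87.99]
[0.2186, 0.0125, 0.1425] [0.35, -0.12, 87.99]
[ 0.46722166 -0.34393761  0.28292187] [ 0.79151661  0.39494584 -0.35763557  1.62227696  0.14941856  1.14543429
  0.2102464 ]
```

View pics/h.png

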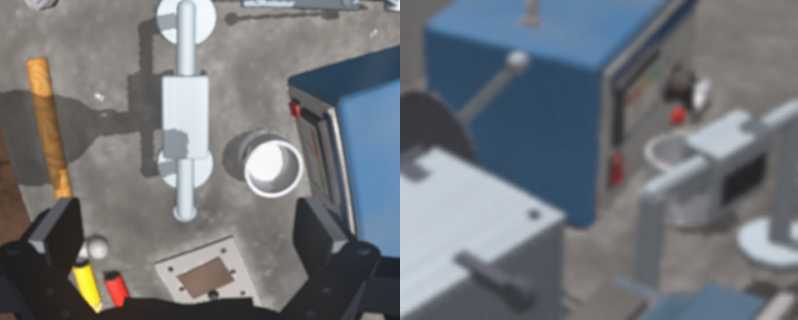

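The saddle hangs astride the bar on its own, and the piston hasn't moved. Now the lug.

>>> {"api": "move_arm", "payload": {
  "series": [
    [0.02, 0, -0.01, 0, 0, 10, 0],
    [0.04, 0, -0.0175, 0, 0, 20, 0],
    [0.06, 0.003, -0.0175, 0, 0, 30, 0],
    [0.09, 0.005, -0.0175, 0, 0, 40, 0],
    [0.12, 0.007, -0.0175, 0, 0, 50, 0],
    [0.15, 0.009, -0.0175, 0, 0, 60, 0],
    [0.18, 0.01, -0.0175, 0, 0, 70, 0],
    [0.21, 0.012, -0.0175, 0, 0, 80, 0],
    [0.218, 0.0125, 0, 0, 0, 88, 0],
    [0.218, 0.0125, 0.02, 0, 0, 88, 0],
    [0.218, 0.0125, 0.04, 0, 0, 88, 0],
    [0.218, 0.0125, 0.04, 0, 0, 88, 0]
  ]
}}

```text
clock: 9.43
tool_pos: [0.5177, -0.1311, 0.2372]
tcp_rot: [-3.132, 0.239, 0.006]
force: [-0.3, 0.3, 0.7]
finger_gap: 1.002
```

```bash
python3 - <<'E'
from rig import ctrl
import cv2,pickle
s=ctrl.observe();c=ctrl.read_camera("wrist")
pickle.dump((s,c),open("w3.pkl","wb"))
cv2.imwrite("pics/w3.png",cv2.resize(cv2.cvtColor(c["pixels"],cv2.COLOR_RGB2BGR),(800,600),interpolation=cv2.INTER_CUBIC))
print(s["tool_pos"],s["tcp_rot"],s["joints"])
E
```

```text
[ 0.51771022 -0.13113633  0.23722821] [-3.13203417  0.23929572  0.00629578] [ 0.26836764  0.35229254 -0.17049936  1.79763727  0.06921386  1.00148266
 -1.65273711]
```

View pics/w3.png

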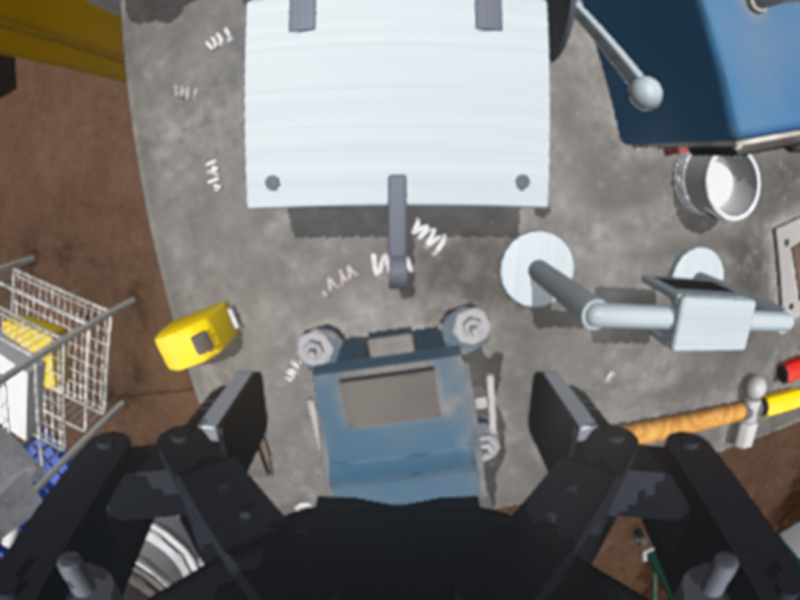

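The wrist view shows the door's front edge level, with corners (246,208) and (549,207). The lug runs straight down at column 397, its disc ending near row 287. The ball is at (645,93), and the saddle is hanging on the bar at (710,315).

```bash
cat >fit3.py <<'E'
from h import *
s,c=pickle.load(open("w3.pkl","rb"));W=lambda P:wproj(s,c,P)*1.5625
def hang(th): return [.072-.14*np.cos(th),-.112,.0995+.14*np.sin(th)]
D=[[-.08,.1,.1035],[-.08,-.1,.1035]]
f=lambda p:np.r_[(W(Tz(p,D))-[[246,208],[549,207]]).ravel(),(W(Tz(p,hang(p[3])))-[645,93]).ravel()]
r=least_squares(f,[.64,-.15,-.15,.9]);p=r.x;print("case",p,r.fun)
print("lug",Tz(p,[-.122,0,.1025]),"disc front top px",W(Tz(p,[[-.135,0,.1025],[-.122,0,.1155],[-.122,0,.1025]])).tolist())
for th in(.85,.9,.95):print(th,W(Tz(p,hang(th))))
go([[.0,0,0]+Tz(p,[-.122,0,.2])[0],Tz(p,[-.122,0,.0838])[0]],np.degrees(p[2]))
E
python3 fit3.py
```

```text
case [ 0.64339324 -0.15077515 -0.14977808  0.88441552] [ 0.82355432 -0.10143809 -0.64110234  0.10754266 -0.13955291 -0.04962788]
lug [[ 0.52275912 -0.13257047  0.1025    ]] disc front top px [[397.8432091566354, 286.85239088159824], [397.8295183814018, 272.03219686088005], [397.7960295924988, 267.7509911917433]]
0.85 [[641.72768861 101.41427737]]
0.9 [[646.23882246  89.00186377]]
0.95 [[650.46509235  75.87730372]]
[0.0046, 0.0006, 0.0384] [-0.0, 0.12, -0.17]
[0.0049, 0.0006, 0.1546] [-0.0, 0.12, -0.17]
```

>>> {"api": "move_arm", "payload": {
  "series": [
    [0.005, 0.0006, 0.03, 0, 0, 0, 0],
    [0.005, 0.0006, 0.06, 0, 0, 0, 0],
    [0.005, 0.0006, 0.09, 0, 0, 0, 0.2],
    [0.005, 0.0006, 0.115, 0, 0, 0, 0.3],
    [0.005, 0.0006, 0.135, 0, 0, 0, 0.4],
    [0.005, 0.0006, 0.15, 0, 0, 0, 0.5],
    [0.005, 0.0006, 0.1545, 0, 0, 0, 0.6],
    [0.005, 0.0006, 0.1545, 0, 0, 0, 0.75],
    [0.005, 0.0006, 0.1545, 0, 0, 0, 1],
    [0.005, 0.0006, 0.1545, 0, 0, 0, 1],
    [0.005, 0.0006, 0.1545, 0, 0, 0, 1]
  ],
  "grip_force": 50
}}

```text
clock: 10.85
tool_pos: [0.5243, -0.1322, 0.0855]
tcp_rot: [-3.132, 0.239, -0.002]
force: [-1.0, 5.4, 6.4]
finger_gap: 0.117
```

```bash
python3 - <<'E'
from h import *
from rig import ctrl
s=ctrl.observe();print(s["tool_pos"],s["tcp_rot"],s["force"],s["finger_gap"],s["joints"])
R0=R.from_rotvec(s["tcp_rot"]);y=-.1498
al=np.arctan2(.003,.194)*0; r=np.hypot(.194,.003);a0=np.arctan2(.003,.194)
for th in np.r_[np.linspace(0,.884,13)[1:],.9]:
    dx=.194-r*np.cos(th+a0);dz=r*np.sin(th+a0)-.003
    print(round(th,3),np.round(R0.inv().apply([dx*np.cos(y),dx*np.sin(y),dz]),4).tolist())
E
```

```text
[ 0.52427546 -0.13215604  0.08550016] [-3.13198418e+00  2.38963002e-01 -1.82200471e-03] [-1.04007024  5.3815825   6.35995776] 0.11662201981658116 [ 0.24732504  0.56105852 -0.14915549  1.92230611  0.12741326  0.66605621
 -1.70262307]
0.074 [0.0008, -0.0, -0.0143]
0.147 [0.0026, -0.0, -0.0284]
0.221 [0.0054, -0.0, -0.0424]
0.295 [0.0093, -0.0001, -0.0562]
0.368 [0.0142, -0.0001, -0.0696]
0.442 [0.02, -0.0001, -0.0827]
0.516 [0.0268, -0.0001, -0.0952]
0.589 [0.0345, -0.0001, -0.1073]
0.663 [0.0431, -0.0002, -0.1187]
0.737 [0.0525, -0.0002, -0.1295]
0.81 [0.0626, -0.0002, -0.1396]
0.884 [0.0735, -0.0003, -0.1488]
0.9 [0.0759, -0.0003, -0.1507]
```

>>> {"api": "move_arm", "payload": {
  "series": [
    [0.0002, 0, -0.007, 0, 0, 0, 1],
    [0.0008, 0, -0.0143, 0, 0, 0, 1],
    [0.0016, 0, -0.0214, 0, 0, 0, 1],
    [0.0026, 0, -0.0284, 0, 0, 0, 1],
    [0.004, 0, -0.0354, 0, 0, 0, 1],
    [0.0054, 0, -0.0424, 0, 0, 0, 1],
    [0.0073, 0, -0.0493, 0, 0, 0, 1],
    [0.0093, 0, -0.0562, 0, 0, 0, 1],
    [0.0117, 0, -0.063, 0, 0, 0, 1],
    [0.0142, 0, -0.0696, 0, 0, 0, 1],
    [0.02, 0, -0.0827, 0, 0, 0, 1],
    [0.02, 0, -0.0827, 0, 0, 0, 1]
  ]
}}

```text
clock: 12.35
tool_pos: [0.5447, -0.1352, 0.1684]
tcp_rot: [-3.132, 0.239, -0.004]
force: [6.8, 3.9, -7.7]
finger_gap: 0.117
```

>>> {"api": "move_arm", "payload": {
  "series": [
    [0.0033, 0, -0.0063, 0, 0, 0, 1],
    [0.0068, 0, -0.0125, 0, 0, 0, 1],
    [0.0106, 0, -0.0187, 0, 0, 0, 1],
    [0.0145, 0, -0.0246, 0, 0, 0, 1],
    [0.0188, 0, -0.0304, 0, 0, 0, 1],
    [0.0231, 0, -0.036, 0, 0, 0, 1],
    [0.0278, 0, -0.0415, 0, 0, 0, 1],
    [0.0325, 0, -0.0468, 0, 0, 0, 1],
    [0.0426, 0, -0.0569, 0, 0, 0, 1],
    [0.0535, 0, -0.0661, 0, 0, 0, 1],
    [0.0535, 0, -0.0661, 0, 0, 0, 1],
    [0.0535, 0, -0.0661, 0, 0, 0, 1]
  ]
}}

```text
clock: 13.85
tool_pos: [0.5966, -0.1431, 0.2332]
tcp_rot: [-3.131, 0.239, 0.0]
force: [4.7, 4.3, -9.0]
finger_gap: 0.108
```

```bash
python3 - <<'E'
from rig import ctrl
import cv2,pickle,numpy as np
from h import *
s=ctrl.observe();c=ctrl.read_camera("wrist");d=ctrl.read_camera("scene")
pickle.dump((s,c,d),open("w4.pkl","wb"))
a=cv2.resize(c["pixels"],(800,600),interpolation=cv2.INTER_CUBIC)[:,:,::-1][:,200:600]
b=cv2.resize(d["pixels"][140:244,205:275],(404,600),interpolation=cv2.INTER_CUBIC)[:,:,::-1][:,:400]
cv2.imwrite("pics/w4.png",np.hstack([a,b]))
print(s["tool_pos"],s["tcp_rot"],s["qd"].max(),s["force"],s["finger_gap"])
# door angle from grasp point
g=s["tool_pos"]-R.from_rotvec(s["tcp_rot"]).apply([0,0,ctrl.pinch_z])
h=Tz([.64339,-.15078,-.1498],[.072,0,.0995])[0];print("h",h)
v=g-h;print(np.hypot(v[0],v[1]),v[2],np.linalg.norm(v),np.arctan2(v[2],np.hypot(v[0],v[1]))-np.arctan2(.003,.194))
E
```

```text
[ 0.59655257 -0.14306198  0.2332147 ] [-3.13144511e+00  2.38643019e-01  1.21443446e-04] 0.003931631089870213 [ 4.7129524   4.25607738 -8.982494  ] 0.10837520171126319
h [ 0.71458367 -0.16152531  0.0995    ]
0.11946344334266829 0.15241469055680448 0.19365369139991467 0.890545814270872
```

View pics/w4.png

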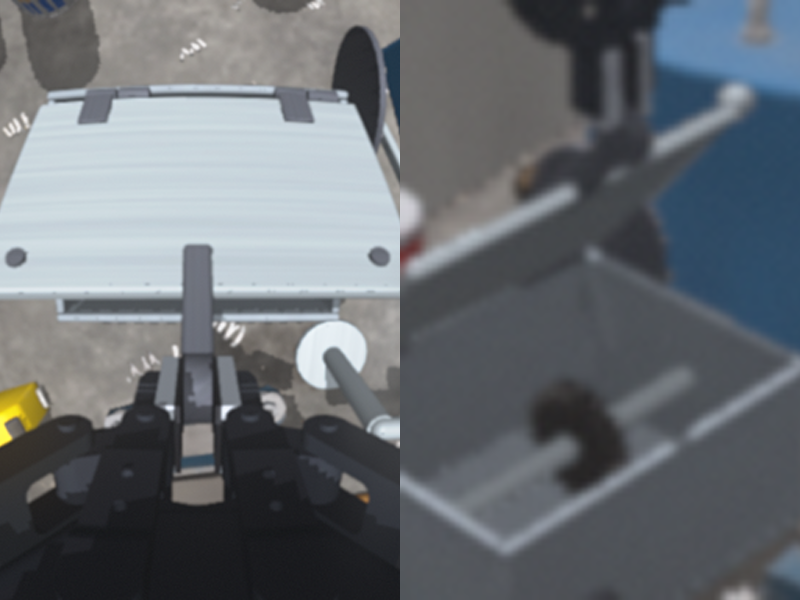

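The left panel shows the lug pinched squarely, with the door's front top edge at row 288 (full 800x600 image). The right panel shows the door edge nearly collinear with the ball. I'll check the angle against both cameras.

```bash
python3 - <<'E'
from h import *
import cv2
s,c,d=pickle.load(open("w4.pkl","rb"))
p=[.64339,-.15078,-.1498]
def dp(th,r,y,n): return Tz(p,[.072-r*np.cos(th)+n*np.sin(th),y,.0995+r*np.sin(th)+n*np.cos(th)])
for th in(.84,.88,.92):
    P=np.vstack([dp(th,.152,.1,.004),dp(th,.152,-.1,.004),dp(th,.152,-.1,-.004),dp(th,.14,-.112,0)])
    print(th,"wrist",np.round(wproj(s,c,P)*1.5625,1).tolist(),"scene",np.round(proj("scene",P),1).tolist())
a=cv2.resize(c["pixels"],(1600,1200),interpolation=cv2.INTER_CUBIC)[:,:,::-1][300:700]
b=cv2.resize(d["pixels"][145:205,200:280],None,fx=7,fy=7,interpolation=cv2.INTER_CUBIC)[:,:,::-1][:400]
l=a[150:350,300:540];r=a[0:400,1100:1340];l=np.vstack([l,np.zeros_like(l)])
cv2.imwrite("pics/w5.png",np.hstack([l[:,:240],r,b[:400,:320],]) if 0 else np.hstack([r,b[:400,:560]]))
E
```

```text
0.84 wrist [[172.1, 291.0], [624.1, 290.1], [617.5, 299.8], [636.1, 273.6]] scene [[205.7, 185.2], [262.8, 156.7], [264.4, 159.2], [264.4, 158.4]]
0.88 wrist [[167.0, 282.8], [629.2, 281.8], [622.5, 292.5], [640.7, 266.4]] scene [[204.3, 183.1], [261.5, 154.9], [263.2, 157.3], [263.3, 156.7]]
0.92 wrist [[161.9, 273.7], [634.2, 272.7], [627.6, 284.5], [645.2, 258.6]] scene [[202.9, 181.1], [260.2, 153.1], [261.9, 155.5], [262.1, 155.1]]
```

View pics/w5.png

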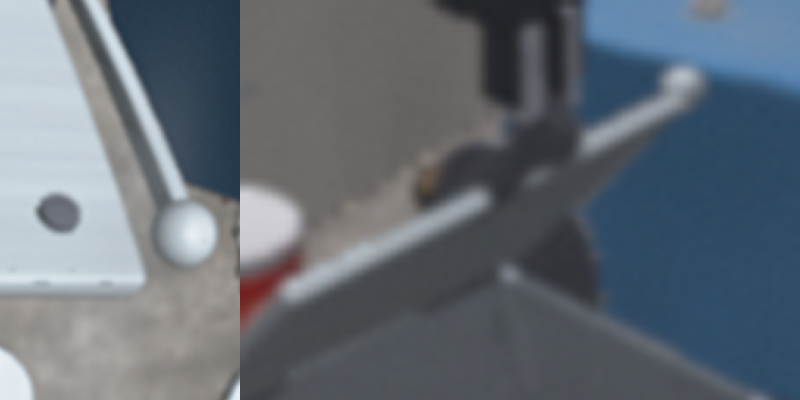

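```bash
cat >ang.py <<'E'
from h import *
s3,c3=pickle.load(open("w3.pkl","rb"));s,c=pickle.load(open("w4.pkl","rb"))[:2]
def dp(p,th,r,y,n): return Tz(p,[.072-r*np.cos(th)+n*np.sin(th),y,.0995+r*np.sin(th)+n*np.cos(th)])
m3=np.array([[272,183],[523,182],[246,208],[549,207],[645,93]]);m4=np.array([[216,257],[579,256.5],[621,292],[643,266.5]])
def f(q):
    p=q[:3];th,ph,r,y1,y2=q[3:8]
    A=np.vstack([dp(p,0,r,y1,.0045),dp(p,0,r,y2,.0045),dp(p,0,.152,.1,.004),dp(p,0,.152,-.1,.004),dp(p,ph,.14,-.112,0)])
    B=np.vstack([dp(p,th,r,y1,.0045),dp(p,th,r,y2,.0045),dp(p,th,.152,-.1,0),dp(p,ph,.14,-.112,0)])
    return np.r_[(wproj(s3,c3,A)*1.5625-m3).ravel(),(wproj(s,c,B)*1.5625-m4).ravel()]
r=least_squares(f,[.643,-.151,-.15,.87,.88,.135,.08,-.08])
print(np.round(r.x,4),np.round(r.fun.reshape(-1,2),1).tolist())
print("sd",np.round(np.sqrt(np.diag(np.linalg.inv(r.jac.T@r.jac)))[3:5],4))
E
python3 ang.py
```

```text
[ 0.6433 -0.1508 -0.1501  0.8537  0.886   0.1357  0.0813 -0.081 ] [[0.4, -0.7], [-0.9, -0.3], [0.8, 0.1], [-0.7, 0.4], [0.0, -0.1], [-0.3, 0.4], [0.7, 0.2], [1.4, 0.8], [-1.7, -0.9]]
sd [0.0043 0.0046]
```

Both cameras put the door at about 0.854 and the pointer at about 0.886, so the door needs to rise about 0.03 rad more. I'll raise it by a small step.

>>> {"api": "move_arm", "payload": {
  "series": [
    [0.0024, 0, -0.002, 0, 0, 0, 1],
    [0.0047, 0, -0.004, 0, 0, 0, 1],
    [0.0047, 0, -0.004, 0, 0, 0, 1],
    [0.0047, 0, -0.004, 0, 0, 0, 1],
    [0.0047, 0, -0.004, 0, 0, 0, 1],
    [0.0047, 0, -0.004, 0, 0, 0, 1]
  ],
  "grip_force": 70
}}

```text
clock: 14.7
tool_pos: [0.6012, -0.1437, 0.2369]
tcp_rot: [-3.131, 0.239, 0.0]
force: [6.0, 4.3, -12.8]
finger_gap: 0.101
```

```bash
python3 - <<'E'
from rig import ctrl
import cv2,pickle,numpy as np
s=ctrl.observe();c=ctrl.read_camera("wrist")
pickle.dump((s,c),open("w6.pkl","wb"))
a=cv2.resize(c["pixels"],(1600,1200),interpolation=cv2.INTER_CUBIC)[:,:,::-1]
cv2.imwrite("pics/w6.png",np.hstack([a[300:700,300:540],a[300:700,1100:1340]]))
print(s["tool_pos"],s["tcp_rot"],s["force"],s["finger_gap"])
E
```

```text
[ 0.60120692 -0.14373471  0.23693726] [-3.13138391e+00  2.38538050e-01  1.64991449e-04] [  6.04140782   4.31833004 -12.75930373] 0.10052026277357418
```

View pics/w6.png

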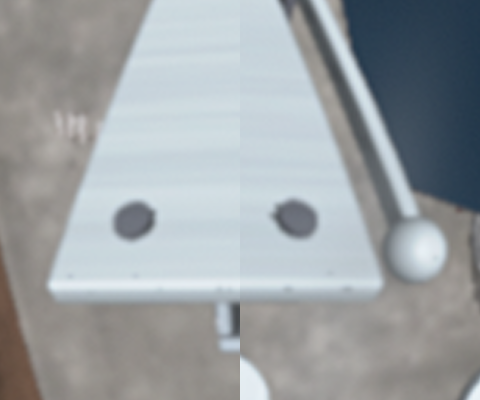

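Screws are now at (216.5,260) and (578.5,259), the right corner's mid-edge is at (620.5,295), and the ball is at (637.5,274.5).

```bash
sed -i 's/"w4.pkl"/"w6.pkl"/; s/^m3=\(.*\);m4=.*/m3=\1;m4=np.array([[216.5,260],[578.5,259],[620.5,295],[637.5,274.5]])/' ang.py; python3 ang.py
```

```text
[ 0.6432 -0.1507 -0.1498  0.8842  0.8862  0.1356  0.0816 -0.0812] [[0.1, -0.7], [-0.6, -0.3], [0.8, 0.3], [-0.7, 0.5], [-0.0, -0.0], [-0.1, 0.2], [0.4, 0.5], [0.9, 0.0], [-1.0, -0.6]]
sd [0.0042 0.0046]
```

The door reads 0.884 and the pointer 0.886. I'll hold for a moment and check that nothing is slipping before I hand in.

>>> {"api": "move_arm", "payload": {
  "series": [
    [0, 0, 0, 0, 0, 0, 1],
    [0, 0, 0, 0, 0, 0, 1],
    [0, 0, 0, 0, 0, 0, 1],
    [0, 0, 0, 0, 0, 0, 1],
    [0, 0, 0, 0, 0, 0, 1],
    [0, 0, 0, 0, 0, 0, 1],
    [0, 0, 0, 0, 0, 0, 1],
    [0, 0, 0, 0, 0, 0, 1]
  ]
}}

```text
clock: 15.75
tool_pos: [0.6012, -0.1437, 0.237]
tcp_rot: [-3.131, 0.239, 0.0]
force: [7.2, 4.1, -12.6]
finger_gap: 0.094
```

```bash
python3 - <<'E'
from rig import ctrl
import cv2,pickle,numpy as np
s=ctrl.observe();c=ctrl.read_camera("wrist");d=ctrl.read_camera("top")
s0,c0=pickle.load(open("w6.pkl","rb"))
g=lambda x:np.float32(cv2.cvtColor(x["pixels"],cv2.COLOR_RGB2GRAY))
for n,sl in(("screw",np.s_[150:182,122:154]),("edge",np.s_[175:205,130:220]),("ball",np.s_[155:195,385:425])):
    print(n,cv2.phaseCorrelate(g(c0)[sl].copy(),g(c)[sl].copy()))
print(s["tool_pos"],np.abs(s["qd"]).max(),s["force"],s["finger_gap"],s["clock"])
t0=pickle.load(open("cam0.pkl","rb"))["top"];D=np.abs(g(t0)-g(d))
print("tape,piston diff",D[222:245,155:185].mean(),D[190:222,335:360].mean())
E
```

```text
screw ((0.03555087927601619, 0.10370924222771905), 1.0057408143766224)
edge ((-0.039396402393578, 0.03934884450460352), 0.9863583384619818)
ball ((0.026414517811936378, 0.03287620402001323), 1.0011625933088362)
[ 0.60119926 -0.14374927  0.23695979] 0.0013371586526831553 [  7.24791209   4.10384308 -12.62565353] 0.09421966985922291 15.75
tape,piston diff 33.250725 4.50625
```

```bash
python3 - <<'E'
from rig import ctrl
import cv2,numpy as np
c=ctrl.read_camera("top");d=ctrl.read_camera("scene")
a=cv2.resize(c["pixels"][100:350,130:380],(390,390));b=cv2.resize(d["pixels"][130:330,190:400],(410,390))
cv2.imwrite("pics/end.png",np.hstack([a,b])[:,:,::-1])
E
```

```text
(no output)
```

View pics/end.png

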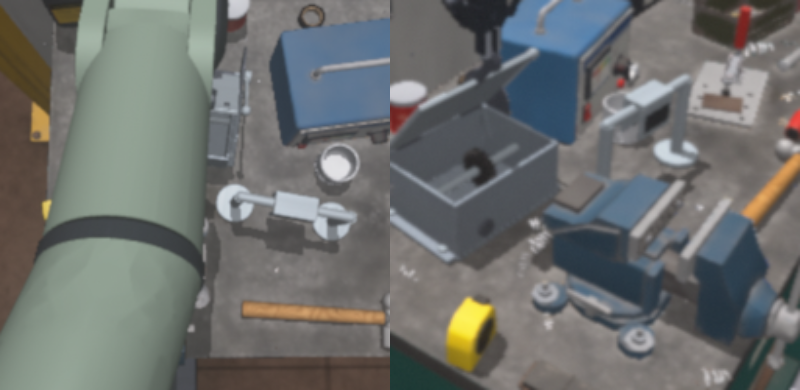

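The arm only hides the tape in the top view. In the scene view the tape is at (231,301), the same place as at the start. The saddle is hanging and the door is in line, so I'm handing in.

```bash
python3 -c "
from rig import ctrl
print(ctrl.finish_job())"
```

```text
the job is handed in; nothing more can be done
None
```

I lifted the saddle off the shut door and hung it astride the bar. Then I raised the door by its lug until it was in line with the pointer, and handed in at about 16 s while still holding it at rest. `finish_job` reported no verdict.

- **Alignment:** the last wrist-camera fit gave the door at 0.884 rad and the pointer at 0.886 rad, each good to about ±0.005. My first stop was about 0.03 rad low (door 0.854), although the estimate from the arm's own position read 0.89. I trusted the images and raised it.
- **Holding still:** over a 1 s hold the view shifted by about 0.1 pixel or less and the joints were at rest. The finger opening kept creeping from 0.101 to 0.094, which I left alone because the door did not visibly move.
- **Saddle:** the last pictures show it hanging on the bar by itself.
- **Pointer:** it read 0.884 to 0.886 rad with the door shut and after the lift, so it was not moved.
- **Piston and tape measure:** the piston had not moved. A top-view check flagged the tape measure, but only because the arm was hiding it; the scene view shows it where it started.

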